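# Jars and hand tools back in their matching wooden stands and rests

## Task

Put the things away that are lying about the worktop: stand the spice jar and the jam jar upright in the round wooden stands, and lay the opener and the peeler lengthwise in the oblong wooden rests, each in the one whose hollow matches its size, right down on the cork. Leave the pepper mill and the flat tin where they are.

Things in the scene. Friction and masses are not known exactly. Their poses are not given: they have to be found in the camera images.
- spice_jar: Loose round spice jar with a red cap, 45 mm across, 106 mm tall, standing upright. Origin at the centre of its underside, z up. The only spice jar in the scene. 0.11 kg; grip it across any diameter with the TCP about 85 mm above its underside (lower, the palm can meet the cap).
- jam_jar: Loose round glass jar of red jam with a green lid, 66 mm across, 99 mm tall, standing upright. Origin at the centre of its underside, z up. 0.45 kg; grip the glass below the lid across any diameter, firmly (about 50 N), TCP about 68 mm above its underside; higher up it slips and tilts.
- opener: Loose hand opener lying flat on the worktop: yellow handle with a broad metal head, 174 mm long, 42 mm across, 20 mm high. x runs along its length; origin in the middle of its length at its underside. It can be gripped across y at its middle from above, fingertips 7 mm above its underside; for the fingers it is 42 mm wide over its whole length, the slim handle too, so open them wider than that.
- peeler: Loose green-handled peeler lying flat on the worktop: slim, 170 mm long, 25 mm across, 17 mm high. x runs along its length; origin in the middle of its length at its underside. It can be gripped across y at its middle from above, fingertips 7 mm above its underside; for the fingers it is 25 mm wide over its whole length.
- small_stand: Fixed round wooden stand for the spice jar: 76 mm outside, 17 mm high, with a cork-floored round hollow 60 mm across whose floor is 5 mm above the worktop. Origin at the centre of its underside, z up.
- large_stand: Fixed round wooden stand for the jam jar: 98 mm outside, 17 mm high, with a cork-floored round hollow 82 mm across whose floor is 5 mm above the worktop. Origin at the centre of its underside, z up.
- wide_rest: Fixed wide oblong wooden rest for the opener: 212 x 76 mm outside, 12 mm high, with a cork-floored hollow 196 x 60 mm (along x, y) whose floor is 5 mm above the worktop; both long sides have a 70 mm finger gap in the middle. Origin at the centre of its underside; x along its length. The opener may lie either way round.
- narrow_rest: Fixed narrow oblong wooden rest for the peeler: 208 x 54 mm outside, 12 mm high, with a cork-floored hollow 192 x 38 mm (along x, y) whose floor is 5 mm above the worktop; both long sides have a 70 mm finger gap in the middle. Origin at the centre of its underside; x along its length. The peeler may lie either way round.
- pepper_mill: Bystander: dark wooden pepper mill, 58 mm across, 170 mm tall, standing loose behind the work. Origin at the centre of its underside. Leave it alone.
- flat_tin: Bystander: flat round food tin, 86 mm across, 40 mm high, standing loose behind the work. Origin at the centre of its underside. Leave it alone.

How it is judged (in metres and radians):
At the end, for the whole second after the job is handed in: Jars upright (0.08 rad) on the floors of their stands, centres within 13 mm, less than 9 mm above the stand's underside; tools on the floors of their rests, middles within 15 mm each way, lengthwise within 0.2 rad, less than 8.5 mm above the rest's underside; all released and at rest (horizontal distance between spice_jar and small_stand below 0.013 m and z of spice_jar in the frame of small_stand below 0.009 m and angle between each of spice_jar, jam_jar's own z axis and vertical below 0.08 rad and horizontal distance between jam_jar and large_stand below 0.013 m and z of jam_jar in the frame of large_stand below 0.009 m and x of opener in the frame of wide_rest between -0.015 and 0.015 m and y of opener in the frame of wide_rest between -0.015 and 0.015 m and z of opener in the frame of wide_rest below 0.0085 m and angle between the x axis of opener and the x axis of wide_rest, either way round below 0.2 rad and angle between each of opener, peeler's own z axis and vertical below 0.2 rad and x of peeler in the frame of narrow_rest between -0.015 and 0.015 m and y of peeler in the frame of narrow_rest between -0.015 and 0.015 m and z of peeler in the frame of narrow_rest below 0.0085 m and angle between the x axis of peeler and the x axis of narrow_rest, either way round below 0.2 rad and linear speed of each of spice_jar, jam_jar, opener, peeler below 0.02 m/s); the robot touches nothing.
It fails at once if the pepper mill is moved more than 30 mm or tipped (distance of pepper_mill from where it was at the start of the episode above 0.03 m or angle between pepper_mill's own z axis and vertical above 0.4 rad).
It fails at once if the flat tin is moved more than 30 mm or tipped (distance of flat_tin from where it was at the start of the episode above 0.03 m or angle between flat_tin's own z axis and vertical above 0.4 rad).
It also fails if it takes over 99 s, if anything falls off the work surface, if the arm or the gripper's body presses on something with over 40 N, if the wrist force passes 120 N, or if a joint passes its speed limit or range.

## Robot

A 6-joint arm with a two-finger parallel gripper is mounted at the origin on a cart in front of the work surface, level with it; the furniture and walls round the work are solid. World frame = base frame: x ahead of the robot, y to its left, z up, the work surface at z = 0. Lengths are in mm, angles in rad, forces in N, time in s.
With the tool pointing down it reaches from about 250 to 775 mm from the base axis. Payload 4 kg.
Tool frame: the origin (TCP) lies between the finger pads, 19 mm behind the fingertips; this is the grasp point; z points along the fingers, y is the line along which they close (so a half turn about z gives the same grasp; the last joint's range is limited). The gripper opens to 85 mm and grips with 20 to 120 N. Pads are 22 mm wide; open, the fingers measure 114 mm over their backs; the gripper's body (76 mm by 85 mm) begins 54 mm behind the grasp point. The pads swing forward as they close: fully open they stand 13 mm farther back than shut.
Start: joints at [1.234, 0.087, 1.371, -0, 1.684, -0.103], TCP at [127.429, 535.049, 250.041] pointing down, gripper open.
Joint ranges: [-3.1, 3.1], [-0.76, 2.03], [0.27, 2.55], [-1.08, 4.22], [0.17, 2.65], [-2.57, 2.57]. Speed limits (rad/s): [2.79, 2.79, 3.14, 3.14, 3.14, 3.14].

## Interface

Orientations are given as a unit quaternion [x, y, z, w].
In Python, from station import env, read_camera gives the robot as it stands. The module is installed in compiled form; this text tells all that it offers.
- The arm moves only by the shell command python3 -m pendant 'ROWS' [OPENING] [FORCE]. ROWS is JSON, a list of rows, each an object with "travel": the shift along the world's x, y, z in units of 30 mm (1.0 is 30 mm), a list of three; "spin": the turn about the world's z in units of 5 degrees (1.0 is 5 degrees). In form: [{"travel": [tx, ty, tz], "spin": spin}, ...]. A call has 1 to 12 rows; each row is the pose to reach, as a shift and turn from the pose commanded when the call began; what a row does not reach only later rows make up. A row lasts 1/8 s, in which the tool goes at most 62.5 mm and 10.7 degrees, less where a joint would pass 70% of its speed; a pose out of reach is approached as far as the arm can. A call with a gripper value outside its range is refused whole. OPENING is the finger opening in mm, from 0 to 85.4, set as the call begins (- or left out, the last holds). The fingers move at their own pace and stop on an object; FORCE is the grip in N (left out, the last holds). Time passes only in rows, so rows that repeat a pose let the fingers close. It gives the time, the measured TCP pose, the force, the opening and the grip force at its end, in the units of the state.
- env.sense(): the state, without advancing time (a new reading comes with each control period).
- read_camera(name): name is "side" or "top" or "wrist"; returns a dict with "frame" (420x560x3 uint8, red, green, blue), "K" (3x3 intrinsics, pixels), "dist_coeffs" ([k1, k2, p1, p2, k3] as OpenCV has them; the pictures are not rectified), "T" (4x4, takes a point from camera to world coordinates). Camera axes: x right, y down, z forward; pixel columns grow to the right and rows downward; lengths in mm; the calibration is good to about 2 mm. A picture is of the moment at which its call begins. There is no depth.
- env.finish_job(): hands the job in; it is judged then, once.
The state is a dict: "t": time; "joints": joint angles; "dq": joint speeds; "joint_efforts": joint torques, N m; "tcp_pos": TCP position; "eef_rot": TCP orientation; "force": force on the tool from outside, world axes, zero at the start; "torque": the same for the moment, N m; "width": finger opening in mm; "finger_force": force on a finger pad.
Only numpy, scipy, OpenCV 4.12 (cv2) and the standard library are available. Lean on these libraries where they do the work, as an engineer would, in place of code of your own. Each camera call takes 0.05 s, during which the arm holds its last target. There are 200 camera calls.

## Working session

There is one attempt and no reset: what is moved stays moved. The work goes in short steps, Python scripts to look and compute and a shell command to move; the robot and the scene stay as the last step left them, time stands still between calls to the robot, and variables do not carry over. Pictures are saved under pics/ and viewed, at most 14 in all, crops included, and the job is handed in when it is done.

```bash
mkdir -p pics
python3 - <<'E'
from station import env, read_camera
import cv2,pickle
d={}
for n in("top","side","wrist"):
    c=read_camera(n);d[n]=c;cv2.imwrite(f"pics/{n}0.png",c["frame"][:,:,::-1]);print(n,c["K"],c["dist_coeffs"],c["T"])
pickle.dump(d,open("c0.pkl","wb"))
print(env.sense())
E
```

```text
top [[406.96461861   0.         283.22365748]
 [  0.         406.96461861 208.68818331]
 [  0.           0.           1.        ]] [-0.10520621  0.          0.          0.          0.        ] [[ 1.08787144e-01 -9.69379013e-01  2.20158323e-01  3.37450026e+02]
 [-9.94050309e-01 -1.07290811e-01  1.87793645e-02 -1.55255243e+01]
 [ 5.41664320e-03 -2.20891402e-01 -9.75283368e-01  9.68607205e+02]
 [ 0.00000000e+00  0.00000000e+00  0.00000000e+00  1.00000000e+00]]
side [[535.3768378    0.         276.35191783]
 [  0.         535.3768378  199.83678297]
 [  0.           0.           1.        ]] [-0.11332391  0.          0.          0.          0.        ] [[ 9.16002338e-01 -2.31068765e-01  3.27943504e-01  4.95612493e+01]
 [-4.01152171e-01 -5.19259418e-01  7.54616851e-01 -1.12334939e+03]
 [-4.08063107e-03 -8.22786049e-01 -5.68336578e-01  8.81477711e+02]
 [ 0.00000000e+00  0.00000000e+00  0.00000000e+00  1.00000000e+00]]
wrist [[328.62069897   0.         279.52598103]
 [  0.         328.62069897 215.2591813 ]
 [  0.           0.           1.        ]] [0.01592107 0.         0.         0.      
[... 272 characters left out ...]
00000e+00]]
{'t': 0.15, 'joints': array([ 1.23392608e+00,  8.77867076e-02,  1.37192835e+00,  1.41658316e-06,
        1.68362253e+00, -1.03111980e-01]), 'dq': array([-0.00079694, -0.0021421 , -0.00413   , -0.0005873 ,  0.00064811,
       -0.00102601]), 'joint_efforts': array([ 1.17872783e-03, -3.52372062e+01, -3.13680196e+01, -2.21160349e-04,
        8.00123118e-03,  6.44055604e-06]), 'tcp_pos': array([127.28892293, 534.69372163, 249.09641499]), 'eef_rot': array([ 1.16613085e-01,  9.93177037e-01, -8.51285996e-04, -1.91077381e-04]), 'force': array([-0.66478195, -0.2180191 , -0.21542698]), 'torque': array([-0.00551646, -0.02898737,  0.05823276]), 'finger_force': 0.0, 'width': 85.32431432607605}
```

View pics/top0.png

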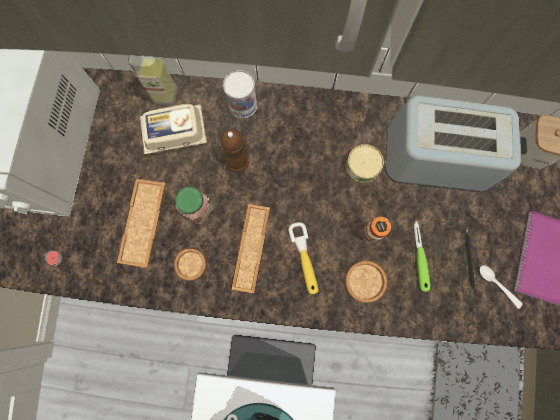

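View pics/side0.png

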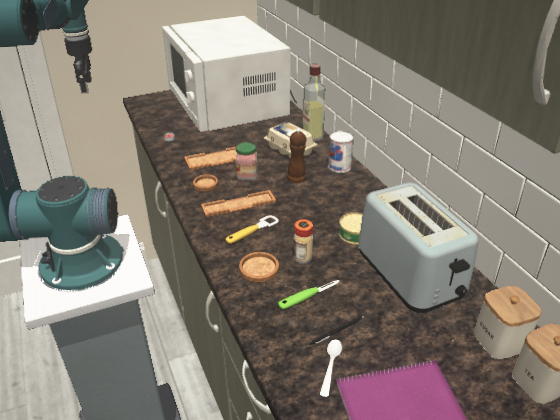

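The top view shows the rests at about (142,223) and (251,249), and the stands at (190,264) and (366,282). The jam lid is at (189,201), the spice cap at (379,228), the opener runs (297,228)–(313,290) and the peeler (417,225)–(425,288). The side view agrees, with the mill at (297,157) and the tin at (352,228).

```bash
cat > h.py <<'E'
import cv2,numpy as np
def ray(c,px,z):
    u=cv2.undistortPoints(np.float64(px).reshape(-1,1,2),c["K"],c["dist_coeffs"])[:,0]
    d=np.c_[u,np.ones(len(u))]@c["T"][:3,:3].T; o=c["T"][:3,3]
    return o+d*((z-o[2])/d[:,2])[:,None]
def blobs(f,lo,hi,amin=60,k=5):
    m=cv2.inRange(cv2.cvtColor(f,cv2.COLOR_RGB2HSV),np.array(lo),np.array(hi))
    m=cv2.morphologyEx(m,cv2.MORPH_CLOSE,np.ones((k,k)))
    return [c[:,0] for c in cv2.findContours(m,cv2.RETR_EXTERNAL,cv2.CHAIN_APPROX_NONE)[0] if cv2.contourArea(c)>amin]
def rect(P): # centre, long, short, angle(deg) of long axis
    (x,y),(w,h),a=cv2.minAreaRect(np.float32(P[:,:2]))
    if w<h: w,h,a=h,w,a+90
    return np.round([x,y,w,h,(a+90)%180-90],1)
E
python3 - <<'E'
from h import *;import pickle
d=pickle.load(open("c0.pkl","rb"))
for n,R in (("top",(0,420,100,500)),("side",(100,330,130,380))):
    c=d[n];f=c["frame"]
    for name,lo,hi,z in (("wood",(8,80,130),(20,220,255),12),("yellow",(21,150,120),(30,255,255),12),("greenlime",(40,150,120),(62,255,255),10),("lid",(55,60,30),(85,255,140),99),("cap",(0,170,130),(14,255,255),106)):
        for b in blobs(f,lo,hi):
            x,y=b.mean(0)
            if y<120 or x<100 or x>460: continue
            print(n,name,np.round([x,y]),cv2.boundingRect(b),rect(ray(c,b,z)))
    cv2.imwrite(f"pics/{n}1.png",cv2.resize(f[120:310,110:450] if n=="top" else f[120:330,130:400],None,fx=2.3,fy=2.3,interpolation=cv2.INTER_CUBIC)[:,:,::-1])
E
```

```text
top wood [369. 280.] (346, 260, 47, 43) [ 404.8 -210.1  103.8   97.4  -22. ]
top wood [189. 264.] (174, 248, 32, 33) [397.  207.6  74.3  74.1  17.9]
top wood [375. 222.] (364, 210, 28, 28) [ 543.6 -227.9   70.6   59.6   12.7]
top wood [251. 246.] (232, 202, 40, 92) [455.3  66.1 215.7  74.5  -1.7]
top wood [141. 219.] (117, 174, 49, 95) [ 4.896e+02  3.464e+02  2.276e+02  9.310e+01 -4.000e-01]
top yellow [308. 272.] (300, 251, 19, 43) [410.  -70.7 101.4  24.7  20.8]
top lid [263. 411.] (246, 404, 40, 16) [112.6  -8.8  78.8  29.5 -83.3]
top lid [189. 199.] (176, 187, 27, 27) [531.6 211.8  59.1  56.   51.9]
top cap [381. 226.] (371, 217, 20, 19) [ 517.2 -212.8   41.    39.9   49.8]
side wood [259. 266.] (239, 252, 40, 30) [ 397.9 -210.2  105.3   95.4   66.2]
side wood [306. 244.] (295, 234, 17, 26) [ 530.  -185.3  100.1   41.4   63.3]
side wood [303. 224.] (294, 219, 19, 11) [ 571.  -102.2   48.5   44.3  -24. ]
side wood [238. 203.] (201, 190, 75, 26) [447.9  56.9 208.3  78.7  -3.6]
side wood [205. 181.] (193, 174, 25, 15) [394.3 210.9  79.   73.   42. ]
side wood [245. 169.] (237, 165, 19, 10) [530.7 222.8  57.7  53.8 -24.1]
side wood [211. 158.] (184, 147, 53, 23) [460.7 335.3 174.5  91.2  -2.6]
side yellow [241. 233.] (226, 225, 31, 18) [406.1 -72.8  97.5  27.3  16.1]
side lid [245. 148.] (236, 142, 20, 13) [525.8 203.4  70.1  57.8  43.6]
side cap [303. 227.] (295, 220, 17, 17) [ 507.9 -226.    62.3   38.2   63.3]
```

View pics/top1.png

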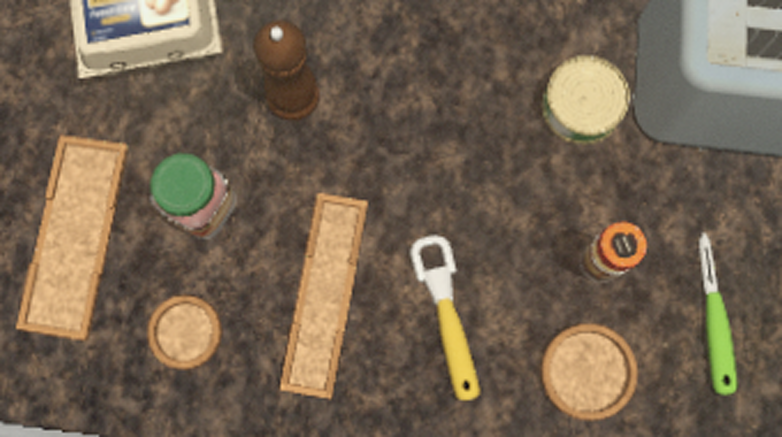

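The crop shows clean outlines. The wide rest has corners at (60,136), (127,144), (86,339) and (17,328), and the narrow one at (319,193), (367,201), (331,398) and (281,389). The wide rest is the one at y≈345, the narrow one at y≈66. I'll tighten the masks.

```bash
cat >> h.py <<'E'
def mask_in(f,box,cond,o=3):
    x0,y0,x1,y1=box; m=np.zeros(f.shape[:2],np.uint8)
    hsv=cv2.cvtColor(f,cv2.COLOR_RGB2HSV).astype(int)
    m[y0:y1,x0:x1]=(cond(hsv[...,0],hsv[...,1],hsv[...,2])*255).astype(np.uint8)[y0:y1,x0:x1]
    m=cv2.morphologyEx(m,cv2.MORPH_CLOSE,np.ones((3,3)))
    if o: m=cv2.morphologyEx(m,cv2.MORPH_OPEN,np.ones((o,o)))
    return max(cv2.findContours(m,cv2.RETR_EXTERNAL,cv2.CHAIN_APPROX_NONE)[0],key=cv2.contourArea)[:,0]
E
python3 - <<'E'
from h import *;import pickle
d=pickle.load(open("c0.pkl","rb"))
wood=lambda h,s,v:(v>150)&(s>75)&(h<22)
T=d["top"];S=d["side"]
for nm,z,tb,sb in (("wide",9,(112,174,170,272),(180,145,246,172)),("narrow",9,(226,200,274,298),(198,186,280,218)),("small",13,(170,244,210,284),(188,170,222,194)),("large",13,(338,255,394,306),(232,246,286,284))):
    for c,b in((T,tb),(S,sb)):
        p=mask_in(c["frame"],b,wood); print(nm,rect(ray(c,p,z)))
tool=lambda h,s,v:((h>20)&(h<65)&(s>140)&(v>90))|((v>165)&(s<60))
for nm,z,tb,sb in (("opener",10,(280,215,325,300),(220,210,284,248)),("peeler",9,(408,215,435,298),(272,275,345,312))):
    for c,b in((T,tb),(S,sb)):
        p=mask_in(c["frame"],b,tool,0); print(nm,cv2.boundingRect(p),rect(ray(c,p,z)))
lid=lambda h,s,v:(h>50)&(h<90)&(s>60)
cap=lambda h,s,v:(h<14)&(s>170)&(v>130)
for nm,z,fn,tb,sb in(("jam",99,lid,(170,180,212,222),(228,138,262,158)),("spice",106,cap,(366,212,396,245),(290,215,318,240))):
    for c,b in((T,tb),(S,sb)):
        p=mask_in(c["frame"],b,fn,0);print(nm,cv2.boundingRect(p),rect(ray(c,p,z)))
E
```

```text
wide [483.4 342.5 213.2  77.4  -2.2]
wide [466.7 304.1 187.2 163.6  -2.6]
narrow [452.5  69.2 207.9  53.9  -3.6]
narrow [449.3  66.9 208.2  65.3  -3.7]
small [396.7 207.5  71.1  69.    8.4]
small [394.3 209.5  72.8  67.2 -24.2]
large [ 402.8 -208.2   94.8   92.8  -84.3]
large [ 399.7 -206.6   95.1   94.9  -23.8]
opener (289, 222, 30, 72) [443.4 -60.6 170.8  41.1  21.9]
opener (226, 215, 53, 29) [438.7 -62.3 163.1  42.2  15.9]
peeler (414, 221, 16, 70) [ 477.4 -337.7  166.4   24.8    8.9]
peeler (279, 280, 60, 29) [ 471.4 -337.7  162.8   25.1    8.3]
jam (176, 187, 27, 27) [530.7 210.6  59.8  58.1   8.8]
jam (236, 142, 20, 13) [526.5 204.2  74.3  57.   68.3]
spice (371, 217, 19, 19) [ 513.2 -209.2   41.5   29.7   46.7]
spice (295, 220, 17, 17) [ 507.9 -226.    62.3   38.2   63.3]
```

Sizes and both views agree to a few mm. I'll go past the jam jar first to refine with the wrist camera.

```bash
python3 -m pendant '[{"travel":[1.5,-1.2,0],"spin":1},{"travel":[3,-2.4,0],"spin":2},{"travel":[4.5,-3.6,0],"spin":2.7},{"travel":[6,-4.8,0],"spin":2.7},{"travel":[7.5,-6,0],"spin":2.7},{"travel":[9,-7.2,0],"spin":2.7},{"travel":[10.5,-8.4,0],"spin":2.7},{"travel":[12,-9.6,0],"spin":2.7},{"travel":[13,-10.8,0],"spin":2.7},{"travel":[13,-10.8,0],"spin":2.7},{"travel":[13,-10.8,0],"spin":2.7}]' 85
python3 - <<'E'
from station import env, read_camera
import cv2,pickle
c=read_camera("wrist");pickle.dump(c,open("w1.pkl","wb"));cv2.imwrite("pics/w1.png",c["frame"][:,:,::-1])
s=env.sense();print(s["tcp_pos"],s["eef_rot"],s["joints"],s["t"]);print(c["T"])
E
```

```text
t: 1.52
tcp_pos: [517.0, 211.3, 249.6]
eef_rot: [-0.001, 1.0, 0.0, -0.001]
force: [-0.6, 0.5, -0.7]
width: 85.2
finger_force: 0.0
[516.7400256  211.75249127 249.82885765] [-1.37331015e-03  9.99998949e-01  2.21334020e-04 -4.09012508e-04] [ 2.87025005e-01  1.06511431e-01  1.35015558e+00  6.59576420e-04
  1.68558576e+00 -1.28644261e+00] 1.575
[[-2.47042259e-03  9.50714907e-01  3.10056547e-01  4.37896564e+02]
 [ 9.99996946e-01  2.32524493e-03  8.37815011e-04  2.11129410e+02]
 [ 7.55658064e-05  3.10057670e-01 -9.50717748e-01  3.73034558e+02]
 [ 0.00000000e+00  0.00000000e+00  0.00000000e+00  1.00000000e+00]]
```

View pics/w1.png

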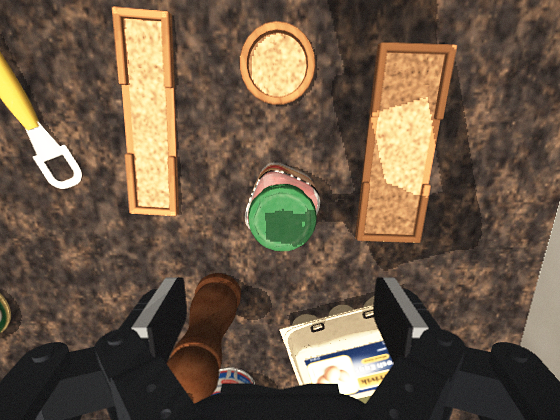

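The wrist view shows the jam lid at (282,218), the small stand at (278,63), the narrow rest around (150,112), the wide rest around (408,143), and the mill at lower left, clear of the jar.

Run:
```python
from h import *;import pickle
c=pickle.load(open("w1.pkl","rb"));f=c["frame"]
wood=lambda h,s,v:(v>140)&(s>75)&(h<22)
for nm,z,b in (("small",15,(232,15,322,110)),("narrow",11,(106,2,185,222))):
    p=mask_in(f,b,wood);print(nm,cv2.boundingRect(p),rect(ray(c,p,z)))
print("wide",rect(ray(c,[(381,43),(457,45),(421,242),(357,240)],12)))
p=mask_in(f,(235,175,330,260),lambda h,s,v:(h>50)&(h<90)&(s>60),0);print("jam",cv2.boundingRect(p),rect(ray(c,p,97)))
print("mill base",ray(c,[(218,285)],0))
```

```text
small (240, 21, 75, 84) [3.967e+02 2.085e+02 7.480e+01 7.390e+01 2.000e-01]
narrow (112, 6, 64, 216) [455.   69.3 215.   61.9  -5.6]
wide [482.9 344.2 209.1  75.8  -1.7]
jam (249, 184, 68, 67) [5.305e+02 2.139e+02 6.160e+01 5.950e+01 1.000e-01]
mill base [[653.71599134 132.8752385    0.        ]]
```

```bash
python3 -m pendant '[{"travel":[0.44,0.03,-1.2],"spin":0},{"travel":[0.44,0.03,-2.4],"spin":0},{"travel":[0.44,0.03,-3.6],"spin":0},{"travel":[0.44,0.03,-4.6],"spin":0},{"travel":[0.44,0.03,-5.4],"spin":0},{"travel":[0.44,0.03,-6.05],"spin":0},{"travel":[0.44,0.03,-6.05],"spin":0}]' 85
python3 -m pendant '[{"travel":[0,0,0],"spin":0},{"travel":[0,0,0],"spin":0},{"travel":[0,0,0],"spin":0},{"travel":[0,0,0],"spin":0},{"travel":[0,0,0],"spin":0},{"travel":[0,0,0],"spin":0}]' 60 55
python3 -m pendant '[{"travel":[0,0,0.3],"spin":0},{"travel":[0,0,0.8],"spin":0},{"travel":[0,0,1.8],"spin":0},{"travel":[0,0,3],"spin":0},{"travel":[0,0,4],"spin":0},{"travel":[0,0,4],"spin":0}]'
```

```text
t: 2.45
tcp_pos: [528.3, 212.9, 66.8]
eef_rot: [-0.002, 1.0, -0.0, -0.002]
force: [0.2, -0.2, -0.2]
width: 85.3
finger_force: 0.0
t: 3.2
tcp_pos: [531.2, 213.1, 70.5]
eef_rot: [-0.001, 1.0, 0.001, 0.001]
force: [-3.1, 2.2, 5.8]
width: 70.3
finger_force: 64.5
t: 3.95
tcp_pos: [532.4, 212.1, 192.1]
eef_rot: [-0.001, 1.0, 0.001, 0.004]
force: [-0.4, -0.3, -5.8]
width: 69.9
finger_force: 64.8
```

```bash
python3 -m pendant '[{"travel":[-0.4,-1.3,0],"spin":0},{"travel":[-0.8,-2.6,0],"spin":0},{"travel":[-1.2,-4,0],"spin":0},{"travel":[-1.65,-5.4,0],"spin":0},{"travel":[-2.1,-6.8,0],"spin":0},{"travel":[-2.5,-8.2,0],"spin":0},{"travel":[-2.95,-9.6,0],"spin":0},{"travel":[-3.4,-11,0],"spin":0},{"travel":[-3.8,-12.4,0],"spin":0},{"travel":[-4.15,-13.5,0],"spin":0},{"travel":[-4.27,-14,0],"spin":0},{"travel":[-4.27,-14,0],"spin":0}]'
python3 -m pendant '[{"travel":[0,0,0],"spin":0},{"travel":[0,0,-1],"spin":0},{"travel":[0,0,-2],"spin":0},{"travel":[0,0,-2],"spin":0}]'
python3 - <<'E'
from station import env, read_camera
import cv2,pickle,numpy as np
s=env.sense();print(s["tcp_pos"],s["width"],s["joints"])
w=read_camera("wrist");c=read_camera("top");d=read_camera("side");pickle.dump((w,c,d),open("w2.pkl","wb"))
z=lambda i:cv2.resize(i,None,fx=2,fy=2)
a=np.hstack([z(c["frame"][160:310,300:450]),z(d["frame"][130:290,200:350])[:300]])
a=np.vstack([a,np.zeros((0,a.shape[1],3),np.uint8)])
cv2.imwrite("pics/j2.png",a[:,:,::-1]);cv2.imwrite("pics/w2.png",w["frame"][:,:,::-1])
E
```

```text
t: 5.45
tcp_pos: [401.9, -208.1, 187.2]
eef_rot: [-0.0, 1.0, 0.001, -0.001]
force: [0.8, 0.8, -4.7]
width: 69.7
finger_force: 65.1
t: 5.95
tcp_pos: [401.0, -205.5, 125.7]
eef_rot: [-0.002, 1.0, 0.002, -0.003]
force: [-0.7, 0.1, -5.7]
width: 70.2
finger_force: 66.1
[ 400.98557583 -205.54517443  125.67171583] 70.19589116568957 [-5.99967206e-01 -7.09251185e-02  1.78016148e+00  5.10991288e-04
  1.43985055e+00 -2.17464357e+00]
```

View pics/w2.png

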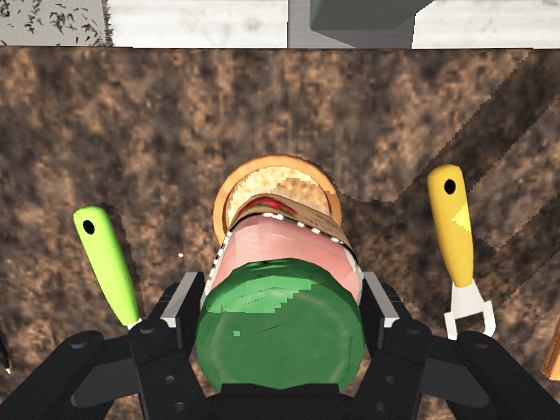

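View pics/j2.png

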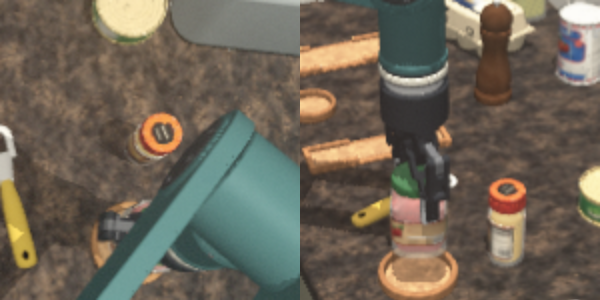

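The jar hangs upright between the fingers, and the stand's rim spans columns 213–342 with its near edge at row 155, so it is under the jar. I'll check the stand centre, then lower.

```bash
python3 - <<'E'
from h import *;import pickle
w=pickle.load(open("w2.pkl","rb"))[0]
P=ray(w,[(213,212),(342,212),(277,155)],17);print(P.round(1),w["T"][:3,3])
E
python3 -m pendant '[{"travel":[0,0,-0.6],"spin":0},{"travel":[0,0,-1.1],"spin":0},{"travel":[0,0,-1.5],"spin":0},{"travel":[0,0,-1.7],"spin":0},{"travel":[0,0,-1.8],"spin":0},{"travel":[0,0,-1.8],"spin":0}]'
```

```text
[[ 394.7 -254.2   17. ]
 [ 394.3 -158.7   17. ]
 [ 352.7 -207.    17. ]] [ 322.41264748 -206.3656988   249.45732755]
t: 6.85
tcp_pos: [402.5, -208.0, 75.6]
eef_rot: [-0.001, 1.0, 0.0, -0.0]
force: [-3.1, 3.0, 1.8]
width: 69.9
finger_force: 66.7
```

```bash
python3 -m pendant '[{"travel":[0,0,-0.03],"spin":0},{"travel":[0,0,-0.03],"spin":0},{"travel":[0,0,-0.03],"spin":0},{"travel":[0,0,-0.03],"spin":0}]' 85
python3 -m pendant '[{"travel":[0,0,0.5],"spin":0},{"travel":[0,0,1.2],"spin":0},{"travel":[0,0,2.4],"spin":0},{"travel":[0,0,3.6],"spin":0},{"travel":[-0.4,-0.5,4.8],"spin":0},{"travel":[1,-0.5,5.6],"spin":0},{"travel":[2,0,5.6],"spin":0},{"travel":[3,0,5.6],"spin":0},{"travel":[3,0,5.6],"spin":0}]'
python3 - <<'E'
from station import env, read_camera
import cv2,pickle
c=read_camera("wrist");pickle.dump(c,open("w3.pkl","wb"));cv2.imwrite("pics/w3.png",c["frame"][:,:,::-1])
E
```

```text
t: 7.35
tcp_pos: [402.8, -208.3, 73.9]
eef_rot: [-0.001, 1.0, -0.0, 0.0]
force: [0.3, 0.2, -0.3]
width: 84.8
finger_force: 0.0
t: 8.48
tcp_pos: [493.8, -207.8, 242.2]
eef_rot: [-0.002, 1.0, -0.0, 0.0]
force: [-0.1, -0.0, 0.5]
width: 85.0
finger_force: 0.0
```

View pics/w3.png

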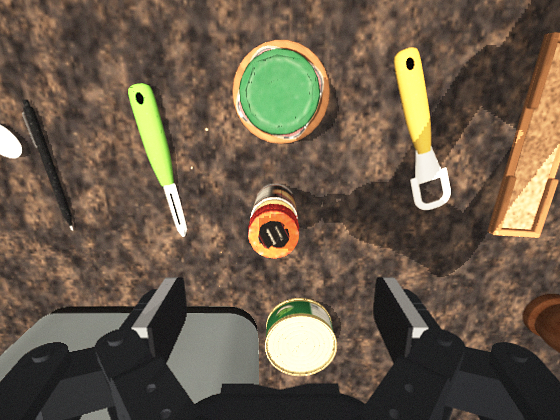

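The jam lid at (281,92) sits inside its stand. The spice cap is at (273,235), the peeler runs (138,86)–(183,235) and the opener (409,50)–(433,208).

Run:
```python
from h import *;import pickle
c=pickle.load(open("w3.pkl","rb"));f=c["frame"]
p=mask_in(f,(235,40,330,140),lambda h,s,v:(h>50)&(h<90)&(s>60),0);print("jam",rect(ray(c,p,103)))
p=mask_in(f,(225,25,335,148),lambda h,s,v:(h<22)&(s>100)&(v>130),0);print("stand",rect(ray(c,p,17)))
p=mask_in(f,(245,205,302,260),lambda h,s,v:(h>4)&(h<16)&(s>150)&(v>180),0);print("cap",cv2.boundingRect(p),rect(ray(c,p,106)))
tool=lambda h,s,v:((h>20)&(h<65)&(s>140)&(v>90))|((v>165)&(s<60))
for n,b,z in(("peeler",(120,78,195,245),9),("opener",(390,40,460,215),10)):
    p=mask_in(f,b,tool,0);print(n,cv2.boundingRect(p),rect(ray(c,p,z)))
print("opener axis",ray(c,[(408,50),(433,208)],10),"peeler",ray(c,[(139,85),(183,235)],9))
```

```text
jam [ 404.2 -208.2   59.4   58.5  -89.7]
stand [ 403.7 -210.3  109.1  100.4  -89.7]
cap (252, 208, 47, 50) [ 513.5 -207.5   43.1   29.6   34.3]
peeler (130, 83, 57, 154) [ 475.1 -336.   168.    26.2   10.5]
opener (395, 47, 56, 163) [440.9 -59.6 169.3  40.5  18. ]
opener axis [[361.565234   -83.56027211  10.        ]
 [521.752596   -34.87573812  10.        ]] peeler [[ 394.22103436 -349.58156941    9.        ]
 [ 556.12414184 -319.82869026    9.        ]]
```

Run:
```python
from h import *;import pickle
c=pickle.load(open("w3.pkl","rb"));print(ray(c,[(273.5,235),(249,235),(299,235),(273,258.5),(273,211)],106).round(1))
```

```text
[[ 517.3 -212.8  106. ]
 [ 517.4 -233.6  106. ]
 [ 517.2 -191.2  106. ]
 [ 539.2 -213.3  106. ]
 [ 495.9 -213.2  106. ]]
```

```bash
python3 -m pendant '[{"travel":[0.8,-0.16,-0.8],"spin":0},{"travel":[0.8,-0.16,-1.8],"spin":0},{"travel":[0.8,-0.16,-3],"spin":0},{"travel":[0.8,-0.16,-4],"spin":0},{"travel":[0.8,-0.16,-4.8],"spin":0},{"travel":[0.8,-0.16,-5.22],"spin":0},{"travel":[0.8,-0.16,-5.22],"spin":0}]' 80
python3 -m pendant '[{"travel":[0,0,0],"spin":0},{"travel":[0,0,0],"spin":0},{"travel":[0,0,0],"spin":0},{"travel":[0,0,0],"spin":0},{"travel":[0,0,0],"spin":0},{"travel":[0,0,0],"spin":0},{"travel":[0,0,0],"spin":0}]' 38 30
python3 -m pendant '[{"travel":[0,0,0.3],"spin":0},{"travel":[0,0,0.8],"spin":0},{"travel":[0,0,1.8],"spin":0},{"travel":[0,0,3],"spin":0},{"travel":[0,0,4],"spin":0},{"travel":[0,0,4],"spin":0}]'
```

```text
t: 9.4
tcp_pos: [515.7, -212.8, 84.7]
eef_rot: [-0.001, 1.0, 0.0, -0.001]
force: [-0.2, 0.4, 0.4]
width: 80.1
finger_force: 0.0
t: 10.28
tcp_pos: [517.4, -213.3, 86.6]
eef_rot: [-0.001, 1.0, -0.001, 0.001]
force: [0.6, -0.7, 4.6]
width: 43.8
finger_force: 31.0
t: 11.02
tcp_pos: [518.0, -213.6, 208.9]
eef_rot: [-0.001, 1.0, -0.002, 0.003]
force: [0.1, 1.2, -2.5]
width: 43.8
finger_force: 30.8
```

```bash
python3 -m pendant '[{"travel":[-0.4,1.3,0],"spin":0},{"travel":[-0.8,2.6,0],"spin":0},{"travel":[-1.2,4,0],"spin":0},{"travel":[-1.55,5.4,0],"spin":0},{"travel":[-1.95,6.8,0],"spin":0},{"travel":[-2.35,8.2,0],"spin":0},{"travel":[-2.75,9.6,0],"spin":0},{"travel":[-3.15,11,0],"spin":0},{"travel":[-3.6,12.4,0],"spin":0},{"travel":[-3.9,13.5,0],"spin":0},{"travel":[-4.02,14.04,0],"spin":0},{"travel":[-4.02,14.04,0],"spin":0}]'
python3 -m pendant '[{"travel":[0,0,-0.8],"spin":0},{"travel":[0,0,-1.8],"spin":0},{"travel":[0,0,-2.5],"spin":0},{"travel":[0,0,-2.5],"spin":0},{"travel":[0,0,-2.5],"spin":0}]'
python3 - <<'E'
from station import env, read_camera
import cv2,pickle
c=read_camera("wrist");pickle.dump(c,open("w4.pkl","wb"));cv2.imwrite("pics/w4.png",c["frame"][:,:,::-1]);print(env.sense()["tcp_pos"])
E
```

```text
t: 12.52
tcp_pos: [395.5, 208.5, 204.0]
eef_rot: [-0.002, 1.0, -0.001, -0.001]
force: [0.2, -0.8, -1.9]
width: 43.8
finger_force: 31.0
t: 13.15
tcp_pos: [396.8, 207.7, 130.9]
eef_rot: [-0.0, 1.0, 0.0, 0.001]
force: [1.2, 0.3, -0.9]
width: 43.8
finger_force: 31.0
[396.95903296 208.04958329 131.29770432]
```

View pics/w4.png

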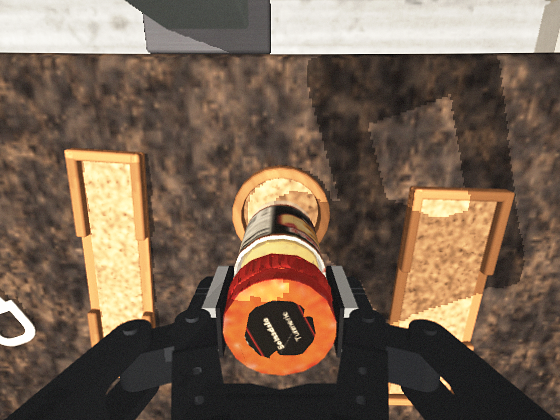

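The jar (column ~281) is lined up with the stand (rim columns 232–331). Lowering.

```bash
python3 -m pendant '[{"travel":[0,0,-0.5],"spin":0},{"travel":[0,0,-0.9],"spin":0},{"travel":[0,0,-1.15],"spin":0},{"travel":[0,0,-1.3],"spin":0},{"travel":[0,0,-1.33],"spin":0},{"travel":[0,0,-1.33],"spin":0}]'
```

```text
t: 13.95
tcp_pos: [396.1, 208.3, 91.7]
eef_rot: [-0.001, 1.0, -0.0, 0.0]
force: [-3.4, -1.5, 7.8]
width: 43.9
finger_force: 31.8
```

```bash
python3 -m pendant '[{"travel":[0,0,0],"spin":0},{"travel":[0,0,0],"spin":0},{"travel":[0,0,0],"spin":0},{"travel":[0,0,0],"spin":0},{"travel":[0,0,0.5],"spin":0},{"travel":[0,0,1.4],"spin":0},{"travel":[0,0,2.8],"spin":0},{"travel":[0,0,4.2],"spin":0},{"travel":[0,0,4.6],"spin":0}]' 80
python3 -m pendant '[{"travel":[0.3,-1.5,0],"spin":1},{"travel":[0.6,-3,0],"spin":2},{"travel":[0.9,-4.5,0],"spin":3},{"travel":[1.2,-6,0],"spin":3.7},{"travel":[1.5,-7.5,0],"spin":3.7},{"travel":[1.5,-8.97,0],"spin":3.7},{"travel":[1.5,-8.97,0],"spin":3.7},{"travel":[1.5,-8.97,0],"spin":3.7}]'
python3 - <<'E'
from station import env, read_camera
import cv2,pickle
from h import *
c=read_camera("wrist");pickle.dump(c,open("w5.pkl","wb"));cv2.imwrite("pics/w5.png",c["frame"][:,:,::-1]);s=env.sense();print(s["tcp_pos"],s["joints"])
t=read_camera("top")
p=mask_in(t["frame"],(160,230,225,290),lambda h,s,v:(h<14)&(s>170)&(v>130),0);print("spice",cv2.boundingRect(p),rect(ray(t,p,111)))
E
```

```text
t: 15.08
tcp_pos: [397.4, 208.9, 232.7]
eef_rot: [-0.001, 1.0, 0.001, 0.004]
force: [-0.3, 1.0, 0.3]
width: 80.0
finger_force: 0.0
t: 16.08
tcp_pos: [440.6, -60.4, 227.7]
eef_rot: [-0.161, 0.987, 0.001, -0.0]
force: [0.1, -0.2, -0.4]
width: 79.9
finger_force: 0.0
[440.68863009 -59.98971576 227.77825986] [-2.63315847e-01 -1.44164097e-01  1.64015241e+00  5.96257989e-04
  1.64661442e+00 -2.15951839e+00]
spice (186, 254, 6, 14) [397.4 187.2  27.5  10.2   3.1]
```

View pics/w5.png

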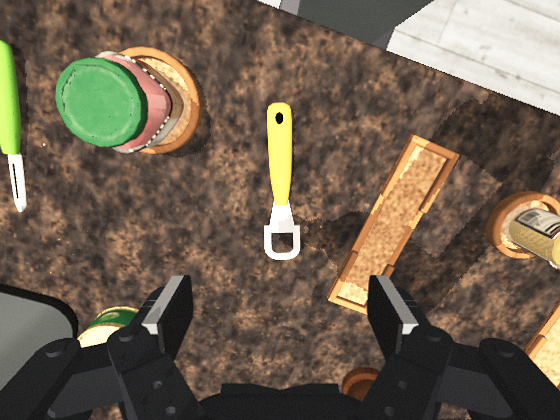

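The opener stands upright in the image, from (279,103) to (282,258), so the fingers are aligned with it. The jam jar sits in its stand at upper left.

```bash
python3 - <<'E'
from h import *;import pickle
c=pickle.load(open("w5.pkl","rb"));f=c["frame"]
tool=lambda h,s,v:((h>20)&(h<35)&(s>140)&(v>90))|((v>165)&(s<60))
p=mask_in(f,(255,95,310,265),tool,0);print(cv2.boundingRect(p),rect(ray(c,p,10)))
q=ray(c,[(280,103),(282,259)],10);print(q,q.mean(0))
E
python3 -m pendant '[{"travel":[0,0,-0.8],"spin":0},{"travel":[0,0,-2],"spin":0},{"travel":[0,0,-3.4],"spin":0},{"travel":[0,0,-4.8],"spin":0},{"travel":[0,0,-5.4],"spin":0},{"travel":[0,0,-5.4],"spin":0}]' 70
```

```text
(264, 103, 36, 157) [440.4 -58.  168.3  39.5  18.6]
[[361.19742862 -86.56518046  10.        ]
 [519.9306043  -30.56536117  10.        ]] [440.56401646 -58.56527082  10.        ]
t: 16.92
tcp_pos: [439.5, -59.3, 64.5]
eef_rot: [-0.163, 0.987, 0.001, -0.002]
force: [0.7, 1.4, -0.4]
width: 69.7
finger_force: 0.0
```

```bash
python3 -m pendant '[{"travel":[0,0.06,-0.6],"spin":0},{"travel":[0,0.06,-1.1],"spin":0},{"travel":[0,0.06,-1.33],"spin":0},{"travel":[0,0.06,-1.33],"spin":0}]'
python3 -m pendant '[{"travel":[0,0,0],"spin":0},{"travel":[0,0,0],"spin":0},{"travel":[0,0,0],"spin":0},{"travel":[0,0,0],"spin":0},{"travel":[0,0,0],"spin":0},{"travel":[0,0,0],"spin":0}]' 30 40
python3 -m pendant '[{"travel":[0,0,0.3],"spin":0},{"travel":[0,0,1],"spin":0},{"travel":[0,0,2.2],"spin":0},{"travel":[0,0,3.6],"spin":0},{"travel":[0,0,5],"spin":0},{"travel":[0,0,5],"spin":0}]'
```

```text
t: 17.42
tcp_pos: [440.8, -58.8, 26.1]
eef_rot: [-0.162, 0.987, 0.0, -0.0]
force: [0.8, 0.0, -0.2]
width: 70.3
finger_force: 0.0
t: 18.18
tcp_pos: [441.8, -59.2, 27.3]
eef_rot: [-0.162, 0.987, -0.0, 0.001]
force: [-1.1, -0.2, 6.1]
width: 39.7
finger_force: 42.0
t: 18.92
tcp_pos: [442.8, -59.5, 180.3]
eef_rot: [-0.162, 0.987, -0.002, 0.004]
force: [0.1, 0.3, -0.6]
width: 40.3
finger_force: 41.4
```

```bash
python3 -m pendant '[{"travel":[0.15,1.3,0],"spin":-0.5},{"travel":[0.3,2.6,0],"spin":-1},{"travel":[0.45,4,0],"spin":-1.5},{"travel":[0.6,5.4,0],"spin":-2},{"travel":[0.75,6.8,0],"spin":-2.5},{"travel":[0.9,8.2,0],"spin":-3},{"travel":[1.05,9.6,0],"spin":-3.5},{"travel":[1.2,11,0],"spin":-4},{"travel":[1.35,12.4,0],"spin":-4.1},{"travel":[1.41,13.2,0],"spin":-4.1},{"travel":[1.41,13.4,0],"spin":-4.1},{"travel":[1.41,13.4,0],"spin":-4.1}]'
python3 -m pendant '[{"travel":[0,0,-0.8],"spin":0},{"travel":[0,0,-1.8],"spin":0},{"travel":[0,0,-2.6],"spin":0},{"travel":[0,0,-2.6],"spin":0},{"travel":[0,0,-2.6],"spin":0}]'
python3 - <<'E'
from station import env, read_camera
import cv2,pickle
c=read_camera("wrist");pickle.dump(c,open("w6.pkl","wb"));cv2.imwrite("pics/w6.png",c["frame"][:,:,::-1]);print(env.sense()["tcp_pos"])
E
```

```text
t: 20.42
tcp_pos: [482.6, 342.4, 174.9]
eef_rot: [0.016, 1.0, -0.001, -0.001]
force: [-0.1, 0.2, -0.1]
width: 40.4
finger_force: 41.3
t: 21.05
tcp_pos: [483.9, 342.6, 99.4]
eef_rot: [0.017, 1.0, 0.0, 0.001]
force: [1.0, 0.6, -0.7]
width: 40.3
finger_force: 41.3
[484.15785897 342.94047583  99.98151695]
```

View pics/w6.png

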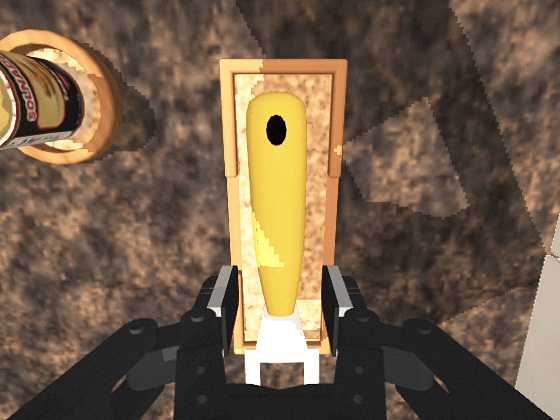

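The rest (near edge columns 220–346, row 60) and the opener (tail at (277,92)) look parallel; checking their offset.

Run:
```python
from h import *;import pickle
c=pickle.load(open("w6.pkl","rb"))
print("rest near edge",ray(c,[(220,60),(346,60)],12),"tail",ray(c,[(277,92)],84),"handle sides",ray(c,[(247,130),(306,130),(270,300),(294,300)],86))
```

```text
rest near edge [[377.52113102 311.56876948  12.        ]
 [379.96353425 384.84340484  12.        ]] tail [[398.8512157  344.49831244  84.        ]] handle sides [[412.82097813 331.92298164  86.        ]
 [413.608792   355.67428283  86.        ]
 [491.82902714 337.85269452  86.        ]
 [492.21098    349.31083538  86.        ]]
```

```bash
python3 -m pendant '[{"travel":[0,0.03,-0.6],"spin":0},{"travel":[0,0.03,-1.2],"spin":0},{"travel":[0,0.03,-1.7],"spin":0},{"travel":[0,0.03,-2],"spin":0},{"travel":[0,0.03,-2.15],"spin":0},{"travel":[0,0.03,-2.23],"spin":0},{"travel":[0,0.03,-2.23],"spin":0}]'
```

```text
t: 21.98
tcp_pos: [483.5, 344.2, 32.3]
eef_rot: [0.017, 1.0, 0.0, 0.0]
force: [-2.5, -0.7, 2.8]
width: 39.5
finger_force: 41.6
```

```bash
python3 -m pendant '[{"travel":[0,0,0],"spin":0},{"travel":[0,0,0],"spin":0},{"travel":[0,0,0],"spin":0},{"travel":[0,0,0.4],"spin":0},{"travel":[0,0,1.2],"spin":0},{"travel":[0,0,2.6],"spin":0},{"travel":[0,0,4],"spin":0},{"travel":[0,0,5.4],"spin":0},{"travel":[0,0,6.5],"spin":0},{"travel":[0,0,6.5],"spin":0}]' 70
python3 -m pendant '[{"travel":[0,-1,0],"spin":0.3},{"travel":[0,-2.5,0],"spin":0.6},{"travel":[0,-4.3,0],"spin":0.9},{"travel":[-0.1,-6.2,0],"spin":1.2},{"travel":[-0.1,-8.1,0],"spin":1.5},{"travel":[-0.1,-10,0],"spin":1.8},{"travel":[-0.1,-11.9,0],"spin":2.1},{"travel":[-0.2,-13.8,0],"spin":2.3},{"travel":[-0.2,-15.5,0],"spin":2.3},{"travel":[-0.2,-17,0],"spin":2.3},{"travel":[-0.26,-18,0],"spin":2.3},{"travel":[-0.26,-18,0],"spin":2.3}]'
python3 -m pendant '[{"travel":[0,-1.4,0],"spin":0},{"travel":[0,-2.9,0],"spin":0},{"travel":[0,-4.2,0],"spin":0},{"travel":[0,-4.7,0],"spin":0},{"travel":[0,-4.7,0],"spin":0},{"travel":[0,-4.7,0],"spin":0}]' 55
python3 - <<'E'
from station import env, read_camera
import pickle
from h import *
c=read_camera("wrist");pickle.dump(c,open("w7.pkl","wb"));cv2.imwrite("pics/w7.png",c["frame"][:,:,::-1]);s=env.sense();print(s["tcp_pos"],s["joints"])
tool=lambda h,s,v:((h>35)&(h<65)&(s>140)&(v>90))|((v>165)&(s<60))
p=mask_in(c["frame"],(240,80,330,290),tool,0);print(cv2.boundingRect(p),rect(ray(c,p,9)))
E
```

```text
t: 23.22
tcp_pos: [484.8, 344.9, 231.7]
eef_rot: [0.017, 1.0, 0.002, 0.004]
force: [-0.1, 0.1, 0.6]
width: 70.1
finger_force: 0.0
t: 24.72
tcp_pos: [474.6, -197.6, 224.9]
eef_rot: [-0.082, 0.997, 0.001, -0.001]
force: [0.3, 0.3, 0.6]
width: 70.0
finger_force: 0.0
t: 25.48
tcp_pos: [475.7, -335.4, 226.3]
eef_rot: [-0.085, 0.996, 0.001, 0.0]
force: [0.9, 0.8, 0.6]
width: 55.0
finger_force: 0.0
[ 475.75154779 -335.46464251  226.50203986] [-7.11897294e-01  1.64446946e-01  1.33129712e+00  6.76973350e-04
  1.64616133e+00 -2.45204917e+00]
(272, 103, 20, 155) [ 474.9 -334.   165.8   15.9    5.9]
```

View pics/w7.png

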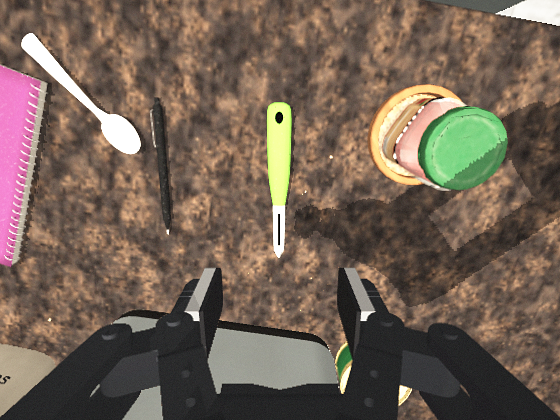

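The peeler stands upright in the image, from (279,102) to (279,258), between the fingers; nothing is near.

```bash
python3 - <<'E'
from h import *;import pickle
c=pickle.load(open("w7.pkl","rb"));q=ray(c,[(279,102),(279,258.5)],8);print(q,q.mean(0))
E
python3 -m pendant '[{"travel":[0,0,-0.8],"spin":0},{"travel":[0,0,-2],"spin":0},{"travel":[0,0,-3.4],"spin":0},{"travel":[0,0,-4.8],"spin":0},{"travel":[0,0,-5.4],"spin":0},{"travel":[0,0,-5.4],"spin":0},{"travel":[0,0,-5.4],"spin":0}]' 55
```

```text
[[ 392.67358049 -350.03928625    8.        ]
 [ 559.20764291 -321.52626244    8.        ]] [ 475.9406117  -335.78277434    8.        ]
t: 26.4
tcp_pos: [476.7, -337.8, 66.7]
eef_rot: [-0.084, 0.996, -0.001, 0.001]
force: [0.6, 0.4, 0.1]
width: 55.2
finger_force: 0.0
```

```bash
python3 -m pendant '[{"travel":[0,0.03,-0.6],"spin":0},{"travel":[0,0.03,-1.1],"spin":0},{"travel":[0,0.03,-1.27],"spin":0},{"travel":[0,0.03,-1.27],"spin":0}]'
python3 -m pendant '[{"travel":[0,0,0],"spin":0},{"travel":[0,0,0],"spin":0},{"travel":[0,0,0],"spin":0},{"travel":[0,0,0],"spin":0},{"travel":[0,0,0],"spin":0},{"travel":[0,0,0],"spin":0}]' 15 35
python3 -m pendant '[{"travel":[0,0,0.3],"spin":0},{"travel":[0,0,1],"spin":0},{"travel":[0,0,2.2],"spin":0},{"travel":[0,0,3.6],"spin":0},{"travel":[0,0,5],"spin":0},{"travel":[0,0,6],"spin":0},{"travel":[0,0,6],"spin":0}]'
```

```text
t: 26.9
tcp_pos: [475.0, -335.8, 25.2]
eef_rot: [-0.084, 0.996, 0.001, -0.001]
force: [0.9, 0.2, 0.1]
width: 54.9
finger_force: 0.0
t: 27.65
tcp_pos: [475.9, -336.6, 27.0]
eef_rot: [-0.084, 0.996, -0.001, 0.001]
force: [-0.2, 0.3, 5.4]
width: 24.1
finger_force: 36.5
t: 28.52
tcp_pos: [476.3, -336.9, 209.2]
eef_rot: [-0.084, 0.996, -0.002, 0.002]
force: [0.0, 0.4, -1.1]
width: 24.2
finger_force: 36.0
```

```bash
python3 -m pendant '[{"travel":[0,1.3,0],"spin":-0.3},{"travel":[-0.1,2.6,0],"spin":-0.6},{"travel":[-0.2,4,0],"spin":-1},{"travel":[-0.3,5.4,0],"spin":-1.4},{"travel":[-0.4,6.8,0],"spin":-1.7},{"travel":[-0.45,8.2,0],"spin":-2},{"travel":[-0.5,9.6,0],"spin":-2.3},{"travel":[-0.6,11,0],"spin":-2.65},{"travel":[-0.65,12.4,0],"spin":-2.65},{"travel":[-0.73,13.3,0],"spin":-2.65},{"travel":[-0.73,13.52,0],"spin":-2.65},{"travel":[-0.73,13.52,0],"spin":-2.65}]'
python3 -m pendant '[{"travel":[0,0,-0.8],"spin":0},{"travel":[0,0,-1.8],"spin":0},{"travel":[0,0,-3],"spin":0},{"travel":[0,0,-3.6],"spin":0},{"travel":[0,0,-3.6],"spin":0},{"travel":[0,0,-3.6],"spin":0}]'
python3 - <<'E'
from station import env, read_camera
import cv2,pickle
c=read_camera("wrist");pickle.dump(c,open("w8.pkl","wb"));cv2.imwrite("pics/w8.png",c["frame"][:,:,::-1]);print(env.sense()["tcp_pos"])
E
```

```text
t: 30.02
tcp_pos: [453.0, 69.2, 204.8]
eef_rot: [0.032, 1.0, -0.0, -0.001]
force: [0.1, 0.1, 0.3]
width: 23.7
finger_force: 36.0
t: 30.78
tcp_pos: [454.2, 68.7, 99.0]
eef_rot: [0.032, 0.999, -0.0, 0.001]
force: [0.1, -0.3, -1.2]
width: 24.2
finger_force: 35.9
[454.4856002   68.93299553  99.46088263]
```

View pics/w8.png

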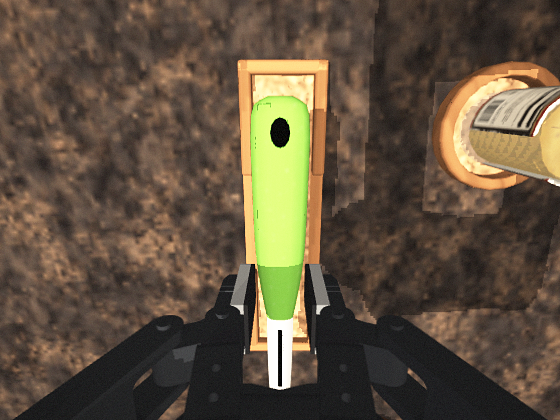

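Run:
```python
from h import *;import pickle
c=pickle.load(open("w8.pkl","rb"))
print("rest near",ray(c,[(238,60),(328.5,60)],12),"tail",ray(c,[(279.5,95)],85),"sides",ray(c,[(250.5,130),(308.5,130),(258,262),(305,262)],86))
```

```text
rest near [[347.63362091  51.46815236  12.        ]
 [351.00472946 103.93292358  12.        ]] tail [[370.49315567  74.20673623  85.        ]] sides [[382.92336456  61.73937211  86.        ]
 [384.41128438  84.98627397  86.        ]
 [441.48725194  59.79965548  86.        ]
 [442.85572013  81.26407466  86.        ]]
```

Rest and peeler agree within 2 mm; a slight correction, then down.

```bash
python3 -m pendant '[{"travel":[-0.05,0.05,-0.6],"spin":0},{"travel":[-0.05,0.05,-1.2],"spin":0},{"travel":[-0.05,0.05,-1.7],"spin":0},{"travel":[-0.05,0.05,-2],"spin":0},{"travel":[-0.05,0.05,-2.15],"spin":0},{"travel":[-0.05,0.05,-2.23],"spin":0},{"travel":[-0.05,0.05,-2.23],"spin":0}]'
python3 -m pendant '[{"travel":[0,0,0],"spin":0},{"travel":[0,0,0],"spin":0},{"travel":[0,0,0],"spin":0},{"travel":[0,0,0.4],"spin":0},{"travel":[0,0,1.2],"spin":0},{"travel":[0,0,2.6],"spin":0},{"travel":[0,0,4],"spin":0},{"travel":[0,0,5.4],"spin":0},{"travel":[-0.5,1.6,7],"spin":0},{"travel":[-1,3,8],"spin":0},{"travel":[-1,4,8],"spin":0},{"travel":[-1,4,8],"spin":0}]' 55
python3 - <<'E'
from station import env, read_camera
import cv2,pickle
c=read_camera("wrist");pickle.dump(c,open("w9.pkl","wb"));cv2.imwrite("pics/w9.png",c["frame"][:,:,::-1])
d=read_camera("side");cv2.imwrite("pics/s9.png",cv2.resize(d["frame"][120:330,150:430],None,fx=2.5,fy=2.5)[:,:,::-1])
E
```

```text
t: 31.7
tcp_pos: [452.5, 71.0, 32.0]
eef_rot: [0.032, 0.999, 0.0, 0.001]
force: [-0.7, -0.2, 1.6]
width: 23.5
finger_force: 36.2
t: 33.2
tcp_pos: [421.7, 192.4, 272.7]
eef_rot: [0.03, 1.0, 0.0, 0.001]
force: [0.6, 0.2, -0.7]
width: 54.9
finger_force: 0.0
```

View pics/w9.png

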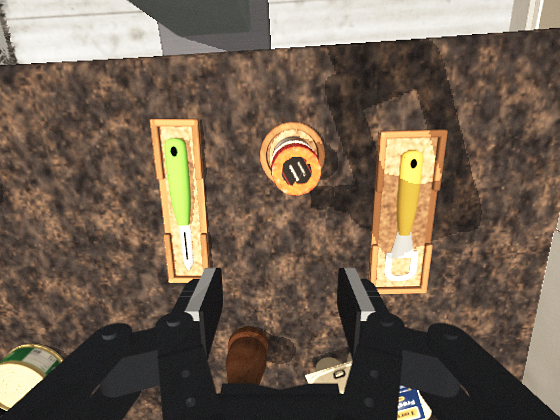

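View pics/s9.png

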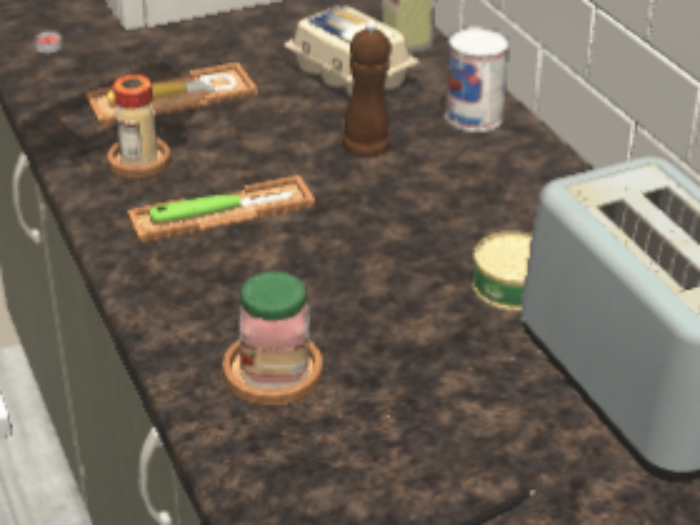

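All four appear seated, with the mill and tin untouched: peeler (174,138)–(188,268), opener (412,150)–(402,280), spice cap (296,168) over its stand (293,155). A quick numeric check, then I hand in.

Run:
```python
from h import *;import pickle
from station import env
c=pickle.load(open("w9.pkl","rb"));r=lambda p,z:ray(c,p,z).round(1)
a=r([(297,168)],111)[0,:2];b=r([(260,153),(326,153)],17);print("spice",a,"stand y",b[:,1].mean(),r([(293,123)],17)[0,0]+38)
print("opener",r([(412,150),(402,281)],14).mean(0),"rest",r([(380,131),(446,131),(372,291),(428,293)],12).mean(0))
print("peeler",r([(174,138),(188,269)],14).mean(0),"rest",r([(151,120),(199,119),(208,281),(168,282)],12).mean(0))
```

```text
spice [393.8 209.6] stand y 209.8 398.3
opener [483.15 345.15  14.  ] rest [481.45  344.875  12.   ]
peeler [451.45  71.9   14.  ] rest [451.125  72.1    12.   ]
```

```bash
python3 -c "
from station import env
print(env.finish_job())"
```

```text
the job is handed in; nothing more can be done
None
```

I handed the job in at about 33 s with both jars in their matching stands, the opener and peeler in their matching rests, and the mill and tin left alone; the last pictures put all four within 5 mm of centre, but no verdict was returned.

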